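# Re-rack the coin rolls in reverse order

### The arm

A 6-joint arm with a two-finger parallel gripper is mounted at the origin on a cart in front of the work surface, level with it; the furniture and walls round the work are solid. World frame = base frame: x ahead of the robot, y to its left, z up, the work surface at z = 0. Lengths are in mm, angles in rad, forces in N, time in s.
With the tool pointing down it reaches from about 300 to 775 mm from the base axis. Payload 14.6 kg.
Tool frame: the origin (TCP) lies between the finger pads; the fingertips stand ahead of it and the grasp point (between the pads) lies 6 mm ahead of it (robot.tips_ahead is the z of the fingertips in the tool frame, in mm); z points along the fingers, y is the direction in which the jaws open and shut (so a half turn about z gives the same grasp; the last joint's range is limited). The gripper opens to 94 mm and grips with 3 to 60 N. Pads are 16 mm wide; open, the fingers measure 119 mm over their backs; the gripper's body (75 mm by 177 mm) begins 78 mm behind the grasp point.
Start: joints at [1.069, 0.3, 1.521, -0, 1.321, -0.067], TCP at [231.672, 498.816, 230.446] pointing down, gripper open.
Joint ranges: [-3.03, 3.03], [-0.79, 2.21], [0.23, 2.52], [-1.04, 4.18], [0, 3.07], [-2.55, 2.55]. Speed limits (rad/s): [2.22, 2.22, 2.57, 3.14, 3.14, 3.14].

### API

Orientations are given as a 3x3 rotation matrix whose columns are the frame's x, y, z axes.
In Python, from plant import robot, camera gives the robot as it stands.
- The arm moves only by the tool carry_out, never from a script. Its argument "commands" is a list of rows, each an object with "fingers": the gripper command: -1 is shut, 1 is fully open, values between are in proportion; "slide": the shift along the world's x, y, z in mm, a list of three; "dr": the turn, a rotation vector about the world's x, y, z in degrees, a list of three. In form: [{"fingers": fingers, "slide": [dx, dy, dz], "dr": [wx, wy, wz]}, ...]. A call has 1 to 10 rows; each row is the pose to reach, as a shift and turn from the pose commanded when the call began; what a row does not reach only later rows make up. A row lasts 1/8 s, in which the tool goes at most 62.5 mm and 10.7 degrees, less where a joint would pass 70% of its speed; a pose out of reach is approached as far as the arm can. A call with a gripper value outside its range is refused whole. The fingers move at their own pace and stop on an object; "squeeze" is the grip in N (left out, the last holds). Time passes only in rows, so rows that repeat a pose let the fingers close. It gives the time, the measured TCP pose, the force and the opening at its end, in the units of the state.
- robot.get_state(): the state, without advancing time (a new reading comes with each control period).
- camera(name): name is "side" or "top" or "wrist"; returns a dict with "image" (480x640x3 uint8, red, green, blue), "range_z" (480x640 float32, mm along the optical axis (not along the pixel's ray), 0 where there is no reading), "intrinsics" (3x3 intrinsics, pixels), "R" (3x3) and "t" (3): a world point X has camera coordinates R X + t; the wrist camera has in their place "hand_eye" (4x4, takes a point from camera to tool coordinates, whose origin is the TCP and whose axes are the flange's). Camera axes: x right, y down, z forward; pixel columns grow to the right and rows downward; lengths in mm; the calibration is good to about 2 mm. A picture is of the moment at which its call begins: read the wrist's pose just before it.
- robot.hand_in(): hands the job in, once; it reports no verdict.
The state is a dict: "clock": time; "q": joint angles; "qd": joint speeds; "joint_torque": joint torques, N m; "position": TCP position; "tcp_rot": TCP orientation; "wrist_force": force on the tool from outside, world axes, zero at the start; "moment": the same for the moment, N m; "grip_width": finger opening in mm.
Only numpy, scipy, OpenCV 4.12 (cv2) and the standard library are available. Lean on these libraries where they do the work, as an engineer would, in place of code of your own. Each camera call takes 0.05 s, during which the arm holds its last target.

### The job

The grey coin rack will be used from the customer's side of the counter, so its row must run the other way: move the four coin rolls from the wooden rack to the grey rack in reverse order, one standing upright in each pocket. As you see it, the roll that stood furthest left in the wooden rack goes into the furthest right pocket of the grey rack, and so on along the row; each saucer on the wooden rack has the colour of the roll that stood in it. Leave the desk bell between the racks where it is.

Things in the scene. Friction and masses are not known exactly. Their poses are not given: they have to be found in the camera images.
- yellow_roll_mid (a point): centre (half-way up) of the yellow paper-wrapped coin roll: a loose upright cylinder, 26 mm in diameter, 50 mm high, 0.13 kg; z is its axis, upward. Starts in the saucer of its own colour.
- blue_roll_mid (a point): centre (half-way up) of the greyish blue paper-wrapped coin roll: a loose upright cylinder, 26 mm in diameter, 50 mm high, 0.13 kg; z is its axis, upward. Starts in the saucer of its own colour.
- orange_roll_mid (a point): centre (half-way up) of the copper orange paper-wrapped coin roll: a loose upright cylinder, 26 mm in diameter, 50 mm high, 0.13 kg; z is its axis, upward. Starts in the saucer of its own colour.
- green_roll_mid (a point): centre (half-way up) of the dark green paper-wrapped coin roll: a loose upright cylinder, 26 mm in diameter, 50 mm high, 0.13 kg; z is its axis, upward. Starts in the saucer of its own colour.
- yellow_saucer: flat yellow square saucer, 54 (x) x 52 (y) mm, in which the yellow roll starts; fixed in the wooden rack, so it still shows the roll's old place later. Origin: centre of its underside, 10 mm above the table; floor 4 mm, rim 7 mm above the origin; y along the row, to its left end as the robot sees it. The four saucers stand in a row along y, 60 mm apart, colours in any order
- blue_saucer: flat blue square saucer, 54 (x) x 52 (y) mm, in which the blue roll starts; fixed in the wooden rack, so it still shows the roll's old place later. Origin: centre of its underside, 10 mm above the table; floor 4 mm, rim 7 mm above the origin; y along the row, to its left end as the robot sees it. The four saucers stand in a row along y, 60 mm apart, colours in any order
- orange_saucer: flat orange square saucer, 54 (x) x 52 (y) mm, in which the orange roll starts; fixed in the wooden rack, so it still shows the roll's old place later. Origin: centre of its underside, 10 mm above the table; floor 4 mm, rim 7 mm above the origin; y along the row, to its left end as the robot sees it. The four saucers stand in a row along y, 60 mm apart, colours in any order
- green_saucer: flat green square saucer, 54 (x) x 52 (y) mm, in which the green roll starts; fixed in the wooden rack, so it still shows the roll's old place later. Origin: centre of its underside, 10 mm above the table; floor 4 mm, rim 7 mm above the origin; y along the row, to its left end as the robot sees it. The four saucers stand in a row along y, 60 mm apart, colours in any order
- grey_rack: fixed empty grey rack, 64 (x) x 254 (y) mm; pockets centred at y = -90, -30, 30, 90 mm, each with a white disc, 54 (y) x 56 (x) mm inside, floor 8 mm, dividers 16 mm, long side lips 11 mm above the table. Origin: centre of the underside, on the table; y along the row to its left end as the robot sees it (turned 0.25 rad at most), x away from the robot
- desk_bell: bystander, loose: desk bell with a white dome on a black foot, 80 mm across, 52 mm high; origin under its centre; stands between the two racks

How it is judged (in metres and radians):
At the end, for the whole second after the job is handed in: Every roll stands upright (0.12 rad) and still on the floor of its pocket of the grey rack: the roll of the n-th saucer from the right is in the n-th pocket from the left, its centre within 15 mm of the pocket centre along x and y and within 5 mm of its proper height (((y of each of blue_saucer, orange_saucer, green_saucer in the frame of yellow_saucer above 0.03 m and y of yellow_roll_mid in the frame of grey_rack between 0.075 and 0.105 m) or (y of blue_saucer in the frame of yellow_saucer between -0.09 and 0.15 m and y of orange_saucer in the frame of yellow_saucer between -0.09 and 0.15 m and y of green_saucer in the frame of yellow_saucer between -0.09 and 0.15 m and y of yellow_roll_mid in the frame of grey_rack between 0.015 and 0.045 m) or (y of blue_saucer in the frame of yellow_saucer between -0.15 and 0.09 m and y of orange_saucer in the frame of yellow_saucer between -0.15 and 0.09 m and y of green_saucer in the frame of yellow_saucer between -0.15 and 0.09 m and y of yellow_roll_mid in the frame of grey_rack between -0.045 and -0.015 m) or (y of each of blue_saucer, orange_saucer, green_saucer in the frame of yellow_saucer below -0.03 m and y of yellow_roll_mid in the frame of grey_rack between -0.105 and -0.075 m)) and x of yellow_roll_mid in the frame of grey_rack between -0.015 and 0.015 m and z of yellow_roll_mid in the frame of grey_rack between 0.028 and 0.038 m and angle between each of yellow_roll_mid, blue_roll_mid, orange_roll_mid, green_roll_mid's own z axis and vertical below 0.12 rad and linear speed of each of yellow_roll, blue_roll, orange_roll, green_roll below 0.02 m/s and ((y of each of yellow_saucer, orange_saucer, green_saucer in the frame of blue_saucer above 0.03 m and y of blue_roll_mid in the frame of grey_rack between 0.075 and 0.105 m) or (y of yellow_saucer in the frame of blue_saucer between -0.09 and 0.15 m and y of orange_saucer in the frame of blue_saucer between -0.09 and 0.15 m and y of green_saucer in the frame of blue_saucer between -0.09 and 0.15 m and y of blue_roll_mid in the frame of grey_rack between 0.015 and 0.045 m) or (y of yellow_saucer in the frame of blue_saucer between -0.15 and 0.09 m and y of orange_saucer in the frame of blue_saucer between -0.15 and 0.09 m and y of green_saucer in the frame of blue_saucer between -0.15 and 0.09 m and y of blue_roll_mid in the frame of grey_rack between -0.045 and -0.015 m) or (y of each of yellow_saucer, orange_saucer, green_saucer in the frame of blue_saucer below -0.03 m and y of blue_roll_mid in the frame of grey_rack between -0.105 and -0.075 m)) and x of blue_roll_mid in the frame of grey_rack between -0.015 and 0.015 m and z of blue_roll_mid in the frame of grey_rack between 0.028 and 0.038 m and ((y of each of yellow_saucer, blue_saucer, green_saucer in the frame of orange_saucer above 0.03 m and y of orange_roll_mid in the frame of grey_rack between 0.075 and 0.105 m) or (y of yellow_saucer in the frame of orange_saucer between -0.09 and 0.15 m and y of blue_saucer in the frame of orange_saucer between -0.09 and 0.15 m and y of green_saucer in the frame of orange_saucer between -0.09 and 0.15 m and y of orange_roll_mid in the frame of grey_rack between 0.015 and 0.045 m) or (y of yellow_saucer in the frame of orange_saucer between -0.15 and 0.09 m and y of blue_saucer in the frame of orange_saucer between -0.15 and 0.09 m and y of green_saucer in the frame of orange_saucer between -0.15 and 0.09 m and y of orange_roll_mid in the frame of grey_rack between -0.045 and -0.015 m) or (y of each of yellow_saucer, blue_saucer, green_saucer in the frame of orange_saucer below -0.03 m and y of orange_roll_mid in the frame of grey_rack between -0.105 and -0.075 m)) and x of orange_roll_mid in the frame of grey_rack between -0.015 and 0.015 m and z of orange_roll_mid in the frame of grey_rack between 0.028 and 0.038 m and ((y of each of yellow_saucer, blue_saucer, orange_saucer in the frame of green_saucer above 0.03 m and y of green_roll_mid in the frame of grey_rack between 0.075 and 0.105 m) or (y of yellow_saucer in the frame of green_saucer between -0.09 and 0.15 m and y of blue_saucer in the frame of green_saucer between -0.09 and 0.15 m and y of orange_saucer in the frame of green_saucer between -0.09 and 0.15 m and y of green_roll_mid in the frame of grey_rack between 0.015 and 0.045 m) or (y of yellow_saucer in the frame of green_saucer between -0.15 and 0.09 m and y of blue_saucer in the frame of green_saucer between -0.15 and 0.09 m and y of orange_saucer in the frame of green_saucer between -0.15 and 0.09 m and y of green_roll_mid in the frame of grey_rack between -0.045 and -0.015 m) or (y of each of yellow_saucer, blue_saucer, orange_saucer in the frame of green_saucer below -0.03 m and y of green_roll_mid in the frame of grey_rack between -0.105 and -0.075 m)) and x of green_roll_mid in the frame of grey_rack between -0.015 and 0.015 m and z of green_roll_mid in the frame of grey_rack between 0.028 and 0.038 m); the robot touches nothing.
It fails at once if the desk bell is pushed more than 25 mm from its place (distance of desk_bell from where it was at the start of the episode above 0.025 m).
It also fails if it takes over 106 s, if anything falls off the work surface, if the arm or the gripper's body presses on something with over 40 N, if the wrist force passes 120 N, or if a joint passes its speed limit or range.

## Working session

There is one attempt and no reset: what is moved stays moved. The work goes in short steps, Python scripts to look and compute and a tool call to move; the robot and the scene stay as the last step left them, time stands still between calls to the robot, and variables do not carry over. Pictures are saved under pics/ and viewed, and the job is handed in when it is done.

Besides the shell and the picture viewer there is one more tool, called in YAML: its name, and indented under it one key for each argument. carry_out: Moves the arm, as the interface text tells. Its arguments: {"type":"object","properties":{"commands":{"type":"array"},"squeeze":{"type":"number"}},"required":["commands"]}

```bash
ls; mkdir -p pics
python3 - <<'E'
from plant import robot,camera
import cv2
s=robot.get_state(); print(s['clock'],s['position'],s['tcp_rot'],s['grip_width'],robot.tips_ahead)
import numpy as np
for n in ['top','side']:
    c=camera(n); cv2.imwrite(f'pics/{n}0.png',c['image'][:,:,::-1]); np.savez(f'{n}0.npz',**c)
    print(n,c['intrinsics'],c['R'],c['t'])
E
```

```text
pics
0.0 [231.5601599  498.62074481 229.88682103] [[-9.06951988e-01  4.21233602e-01 -5.86431704e-04]
 [ 4.21234000e-01  9.06951397e-01 -1.03949224e-03]
 [ 9.39959933e-05 -1.18979453e-03 -9.99999288e-01]] 94.06529707436046 25.0
top [[514.85081343   0.         325.85881376]
 [  0.         514.85081343 229.86989656]
 [  0.           0.           1.        ]] [[ 0.00428527 -0.99993582 -0.01048803]
 [-0.9917254  -0.00290392 -0.12834443]
 [ 0.12830574  0.01095123 -0.99167419]] [   6.82605495  461.73459088 1187.07310538]
side [[466.54433114   0.         322.02668753]
 [  0.         466.54433114 248.6137346 ]
 [  0.           0.           1.        ]] [[ 0.98070949 -0.19544231 -0.00334653]
 [-0.08018318 -0.38661938 -0.91874704]
 [ 0.17826821  0.90129227 -0.39483248]] [-434.83889689   77.12274579  952.72204445]
```

View pics/top0.png

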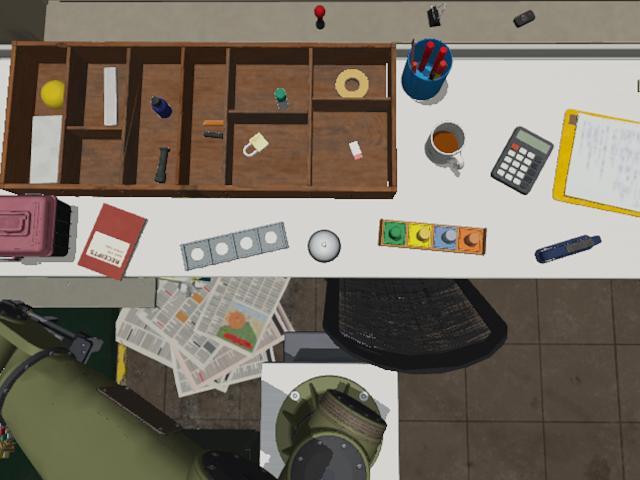

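View pics/side0.png

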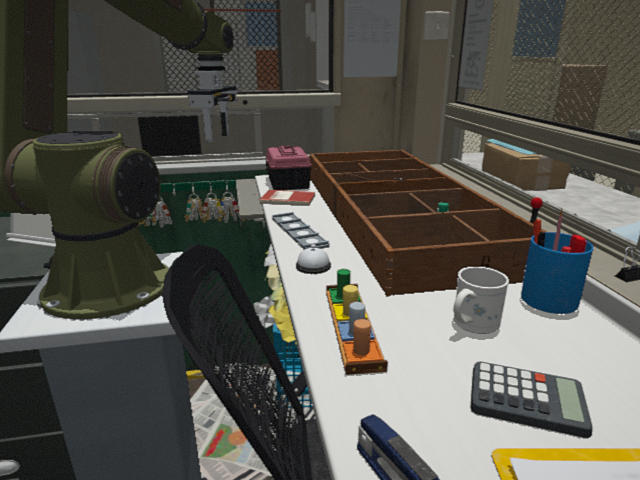

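The top view shows the wooden rack from left to right as green (394,233), yellow (420,235), blue (446,238) and orange (472,240). The bell is at (324,246), and the tilted grey rack is centred near (234,246). Pockets from the left should therefore hold orange, blue, yellow, green.

```bash
cat > h.py <<'E'
import numpy as np,cv2
def ray(c,uv,z):
    K,R,t=c['intrinsics'],c['R'],c['t']
    d=R.T@np.linalg.inv(K)@np.array([uv[0],uv[1],1.]); o=-R.T@t
    return o+d*(z-o[2])/d[2]
def pts(c):
    K,R,t=c['intrinsics'],c['R'],c['t']
    v,u=np.mgrid[:480,:640]; Z=c['range_z']
    P=np.stack([(u-K[0,2])/K[0,0]*Z,(v-K[1,2])/K[1,1]*Z,Z],-1)
    return (P-t)@R
E
python3 - <<'E'
from h import *
c=dict(np.load('top0.npz')); P=pts(c); im=c['image']
print('tray maxz',np.percentile(P[40:200,10:400,2],[50,95,99,99.9]), 'tray front edge', ray(c,(300,196),0))
# rolls via depth: near-top points
reg=np.zeros((480,640),bool); reg[215:260,375:492]=1
m=reg&(P[...,2]>52)&(c['range_z']>0)
n,l,st,ce=cv2.connectedComponentsWithStats(m.astype(np.uint8))
for i in range(1,n):
    if st[i,4]>20: print('roll',ce[i],st[i,4],P[l==i].mean(0).round(1),np.median(P[l==i][:,2]).round(1), 'ray64',ray(c,ce[i],64).round(1))
hsv=cv2.cvtColor(im,cv2.COLOR_RGB2HSV)
# white discs
reg[:]=0; reg[220:272,178:292]=1
m=reg&(im.min(2)>200)
n,l,st,ce=cv2.connectedComponentsWithStats(m.astype(np.uint8))
for i in range(1,n): print('white',ce[i],st[i], ray(c,ce[i],8).round(1))
v=im[215:275,170:300]; cv2.imwrite('pics/z1.png',cv2.resize(v[:,:,::-1],None,fx=6,fy=6,interpolation=0))
v=im[205:270,365:500]; cv2.imwrite('pics/z2.png',cv2.resize(v[:,:,::-1],None,fx=5.9,fy=5.9,interpolation=0))
reg[:]=0; reg[225:267,303:345]=1
m=reg&(P[...,2]>15); uv=np.argwhere(m); print('bell',P[m].mean(0),P[m][:,2].max(),m.sum(), uv.min(0),uv.max(0))
E
```

```text
tray maxz [  16.16328192   97.56194848  101.56611598 1236.52242149] tray front edge [548.84323609  72.38108644   0.        ]
roll [395.18691589 230.80373832] 107 [ 455.7 -150.9   63.2] 63.1 ray64 [ 455.6 -150.9   64. ]
roll [423.73214286 232.73214286] 112 [ 451.5 -216.3   63. ] 63.6 ray64 [ 451.3 -216.1   64. ]
roll [449.89655172 234.43965517] 116 [ 447.7 -276.    62.9] 63.5 ray64 [ 447.6 -275.8   64. ]
roll [473.18803419 237.56410256] 117 [ 440.7 -329.    62.8] 63.3 ray64 [ 440.5 -328.7   64. ]
white [235.02717967 245.16166608] [ 178  220  114   52 2833] [426.9 226.7   8. ]
white [270.5 237. ] [266 232  10  11  96] [446.8 141.8   8. ]
white [246.03 242.71] [241 238  11  11 100] [432.9 200.4   8. ]
white [221.36893204 248.16504854] [216 243  12  11 103] [419.5 259.4   8. ]
white [197.01980198 253.83168317] [192 249  11  11 101] [405.7 317.5   8. ]
bell [423.85356978  13.81472172  50.37828981] 1236.5224214929033 709 [228 307] [266 342]
```

View pics/z1.png

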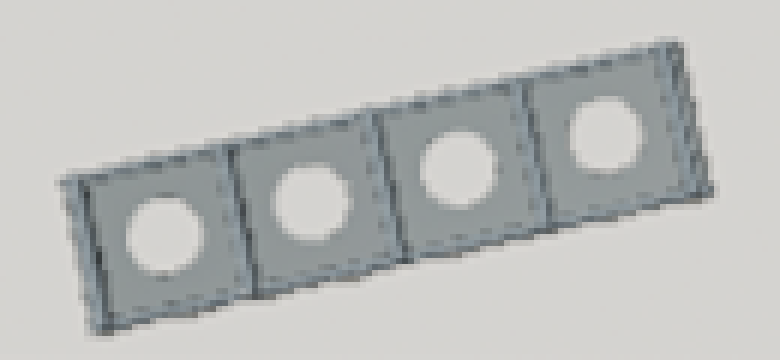

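View pics/z2.png

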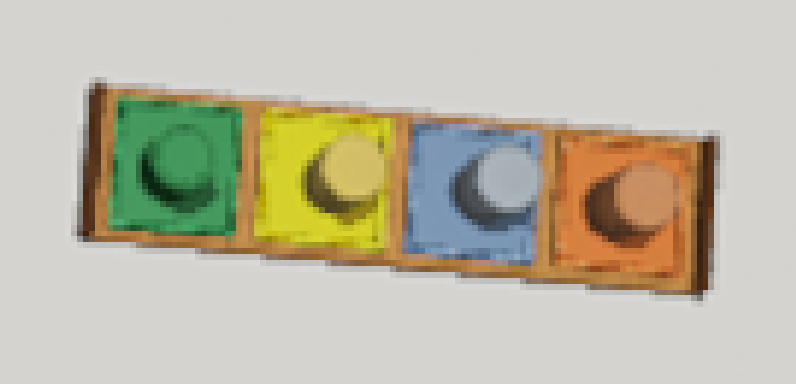

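carry_out:
  commands:
    - {"fingers": 1, "slide": [22, -60, -8], "dr": [0, 0, -6.5]}
    - {"fingers": 1, "slide": [44, -120, -16], "dr": [0, 0, -13]}
    - {"fingers": 1, "slide": [66, -180, -24], "dr": [0, 0, -19.5]}
    - {"fingers": 1, "slide": [88, -240, -32], "dr": [0, 0, -26]}
    - {"fingers": 1, "slide": [110, -300, -40], "dr": [0, 0, -32.5]}
    - {"fingers": 1, "slide": [132, -360, -48], "dr": [0, 0, -39]}
    - {"fingers": 1, "slide": [154, -420, -56], "dr": [0, 0, -45.5]}
    - {"fingers": 1, "slide": [176, -480, -64], "dr": [0, 0, -52]}
    - {"fingers": 1, "slide": [198, -540, -72], "dr": [0, 0, -58.5]}
    - {"fingers": 1, "slide": [220, -600, -80], "dr": [0, 0, -65]}
  squeeze: 15

```text
clock: 1.35
position: [445.4, -85.6, 152.5]
tcp_rot: [[0.002, 1.0, 0.0], [1.0, -0.002, 0.0], [0.0, 0.0, -1.0]]
wrist_force: [1.0, 0.9, -0.3]
grip_width: 94.2
```

Run:
```python
from h import *
c=dict(np.load('top0.npz')); P=pts(c)
# rack heights of wooden (mask out near rolls) and tray front top edge
q=P[210:262,375:492].reshape(-1,3); 
rolls=np.array([[455.6,-150.9],[451.3,-216.1],[447.6,-275.8],[440.5,-328.7]])
d=np.min(np.linalg.norm(q[:,None,:2]-rolls,axis=2),1)
print('rack z pct',np.percentile(q[d>22][:,2],[50,90,99,100]))
t=P[150:215,20:380].reshape(-1,3); t=t[(t[:,2]>85)&(t[:,2]<110)]; print('tray top z',np.percentile(t[:,2],[50,99]),'min x',np.percentile(t[:,0],[1,5]))
```

```text
rack z pct [   2.37971589   16.64755748   22.66626263 1236.52242149]
tray top z [ 96.33122611 108.94350255] min x [491.9927436  517.73934635]
```

carry_out:
  commands:
    - {"fingers": 1, "slide": [4, -50, 0], "dr": [0, 0, 0]}
    - {"fingers": 1, "slide": [4, -50, 0], "dr": [0, 0, 0]}
    - {"fingers": 1, "slide": [4, -50, 0], "dr": [0, 0, 0]}
    - {"fingers": 1, "slide": [4, -50, 0], "dr": [0, 0, 0]}

```text
clock: 1.85
position: [449.1, -132.4, 152.9]
tcp_rot: [[-0.003, 1.0, 0.0], [1.0, 0.003, 0.0], [0.0, 0.0, -1.0]]
wrist_force: [0.8, 0.1, -0.2]
grip_width: 94.0
```

Run:
```python
from plant import robot,camera
from h import *
s=robot.get_state(); c=camera('wrist'); print(s['clock'],s['position'],s['qd'].round(3) if hasattr(s['qd'],'round') else s['qd'])
np.savez('w1.npz',pos=s['position'],rot=s['tcp_rot'],**c); cv2.imwrite('pics/w1.png',c['image'][:,:,::-1]); print(c['hand_eye'])
```

```text
1.85 [ 449.13887676 -132.36134429  152.87722449] [ 0.001 -0.001 -0.003 -0.    -0.001 -0.003]
[[ 1.30749119e-04 -9.57105349e-01 -2.89740113e-01  8.47819932e+01]
 [ 9.99999965e-01  1.92303667e-04 -1.83977818e-04 -6.13722688e-01]
 [ 2.31804240e-04 -2.89740078e-01  9.57105341e-01 -1.54748023e+02]
 [ 0.00000000e+00  0.00000000e+00  0.00000000e+00  1.00000000e+00]]
```

View pics/w1.png

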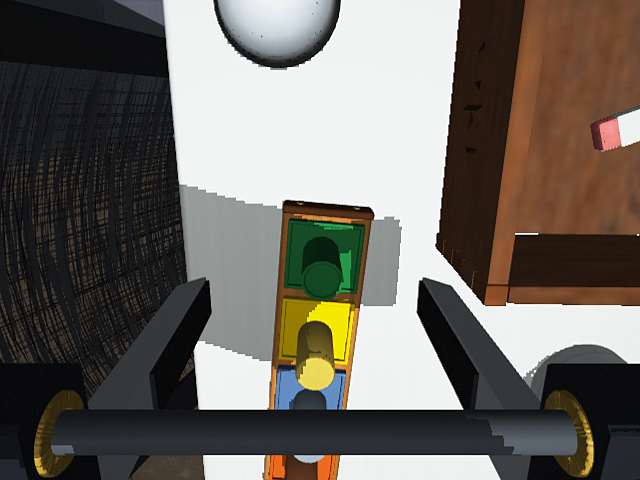

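The wrist view shows the green roll's top near (322,280), the yellow roll's near (316,375) and the bell at the top edge. I'll convert the two roll tops to positions.

```bash
cat >> h.py <<'E'
def wray(c,pos,rot,uv,z):
    H=c['hand_eye']; d=np.linalg.inv(c['intrinsics'])@np.array([uv[0],uv[1],1.])
    d=rot@H[:3,:3]@d; o=rot@H[:3,3]+pos
    return o+d*(z-o[2])/d[2]
def wpts(c,pos,rot):
    K=c['intrinsics']; v,u=np.mgrid[:480,:640]; Z=c['range_z']; H=c['hand_eye']
    P=np.stack([(u-K[0,2])/K[0,0]*Z,(v-K[1,2])/K[1,1]*Z,Z],-1)
    P=P@H[:3,:3].T+H[:3,3]; return P@np.array(rot).T+pos
E
python3 - <<'E'
from h import *
w=dict(np.load('w1.npz')); P=wpts(w,w['pos'],w['rot'])
reg=np.zeros((480,640),bool); reg[200:400,270:380]=1
m=reg&(P[...,2]>58)&(P[...,2]<70)
n,l,st,ce=cv2.connectedComponentsWithStats(m.astype(np.uint8))
for i in range(1,n):
    if st[i,4]>200: print(ce[i],st[i],wray(w,w['pos'],w['rot'],ce[i],64).round(1))
print(w['rot'])
E
```

```text
[321.45716244 278.37971213] [ 301  257   43   44 1459] [ 453.3 -150.9   64. ]
[314.64390244 369.98292683] [ 295  351   40   39 1230] [ 449.4 -215.4   64. ]
[[-3.07569551e-03  9.99995270e-01  8.10509128e-06]
 [ 9.99995267e-01  3.07569484e-03  8.15322706e-05]
 [ 8.15069562e-05  8.35582135e-06 -9.99999997e-01]]
```

carry_out:
  commands:
    - {"fingers": 0.3, "slide": [5.5, -18.5, 0], "dr": [0, 0, 0]}
    - {"fingers": 0.3, "slide": [5.5, -18.5, -30], "dr": [0, 0, 0]}
    - {"fingers": 0.3, "slide": [5.5, -18.5, -60], "dr": [0, 0, 0]}
    - {"fingers": 0.3, "slide": [5.5, -18.5, -85], "dr": [0, 0, 0]}
    - {"fingers": 0.3, "slide": [5.5, -18.5, -103], "dr": [0, 0, 0]}
    - {"fingers": 0.3, "slide": [5.5, -18.5, -103], "dr": [0, 0, 0]}
    - {"fingers": 0.3, "slide": [5.5, -18.5, -103], "dr": [0, 0, 0]}
    - {"fingers": -1, "slide": [5.5, -18.5, -103], "dr": [0, 0, 0]}
    - {"fingers": -1, "slide": [5.5, -18.5, -103], "dr": [0, 0, 0]}
    - {"fingers": -1, "slide": [5.5, -18.5, -103], "dr": [0, 0, 0]}
  squeeze: 15

```text
clock: 3.15
position: [454.8, -152.0, 50.1]
tcp_rot: [[-0.002, 1.0, 0.0], [1.0, 0.002, -0.0], [-0.0, 0.0, -1.0]]
wrist_force: [-0.5, -0.0, 0.6]
grip_width: 34.5
```

carry_out:
  commands:
    - {"fingers": -1, "slide": [0, 0, 0], "dr": [0, 0, 0]}
    - {"fingers": -1, "slide": [0, 0, 0], "dr": [0, 0, 0]}

```text
clock: 3.4
position: [454.7, -152.0, 49.9]
tcp_rot: [[-0.002, 1.0, 0.0], [1.0, 0.002, -0.0], [-0.0, 0.0, -1.0]]
wrist_force: [-0.3, -0.3, 2.7]
grip_width: 26.3
```

carry_out:
  commands:
    - {"fingers": -1, "slide": [0, 0, 30], "dr": [0, 0, 0]}
    - {"fingers": -1, "slide": [0, 0, 65], "dr": [0, 0, 0]}
    - {"fingers": -1, "slide": [0, 0, 90], "dr": [0, 0, 0]}
    - {"fingers": -1, "slide": [-1, 45, 95], "dr": [0, 0, 0]}
    - {"fingers": -1, "slide": [-3, 95, 95], "dr": [0, 0, 0]}
    - {"fingers": -1, "slide": [-4, 145, 95], "dr": [0, 0, 0]}
    - {"fingers": -1, "slide": [-5, 195, 95], "dr": [0, 0, 0]}
    - {"fingers": -1, "slide": [-7, 240, 95], "dr": [0, 0, 0]}
    - {"fingers": -1, "slide": [-8, 275, 95], "dr": [0, 0, 0]}
    - {"fingers": -1, "slide": [-8, 294, 95], "dr": [0, 0, 0]}

```text
clock: 4.65
position: [446.2, 143.6, 144.6]
tcp_rot: [[-0.003, 1.0, -0.0], [1.0, 0.003, -0.0], [-0.0, -0.0, -1.0]]
wrist_force: [0.2, -0.5, -1.8]
grip_width: 26.1
```

carry_out:
  commands:
    - {"fingers": -1, "slide": [0, 0, 0], "dr": [0, 0, 0]}
    - {"fingers": -1, "slide": [0, 0, 0], "dr": [0, 0, 0]}

```text
clock: 4.9
position: [446.6, 141.5, 144.7]
tcp_rot: [[-0.001, 1.0, -0.0], [1.0, 0.001, -0.0], [-0.0, -0.0, -1.0]]
wrist_force: [-0.3, 0.2, -2.0]
grip_width: 26.1
```

Run:
```python
from plant import robot,camera
from h import *
s=robot.get_state(); c=camera('wrist'); print(s['clock'],s['position'],s['qd'].round(3))
pos,rot=np.array(s['position']),np.array(s['tcp_rot'])
np.savez('w2.npz',pos=pos,rot=rot,**c); cv2.imwrite('pics/w2.png',c['image'][:,:,::-1])
P=wpts(c,pos,rot); im=c['image']
m=(im.min(2)>150).astype(np.uint8)
n,l,st,ce=cv2.connectedComponentsWithStats(m)
for i in range(1,n):
    if 200<st[i,4]<5000: print(ce[i].round(),st[i],wray(c,pos,rot,ce[i],8).round(1))
```

```text
4.9 [446.60286821 141.47394598 144.66170411] [-0.011 -0.003 -0.    -0.001  0.001 -0.   ]
[268.  46.] [ 244   20   49   53 2032] [417.4 259.1   8. ]
[291. 142.] [ 269  119   46   47 1694] [431.  200.3   8. ]
[628. 152.] [619 126  21  53 449] [655.6 194.1   8. ]
[314. 214.] [299 206  34  18 373] [446.4 150.8   8. ]
[350. 274.] [336 266  26  26 297] [472.1 106.    8. ]
[212. 326.] [ 191  299   43   53 1483] [369.4  64.1   8. ]
[317. 392.] [ 273  352   83   58 2481] [448.6   5.3   8. ]
[314. 467.] [ 258  455  112   25 2713] [446.2 -69.5   8. ]
[581. 469.] [559 455  43  25 768] [671.7 -70.7   8. ]
```

View pics/w2.png

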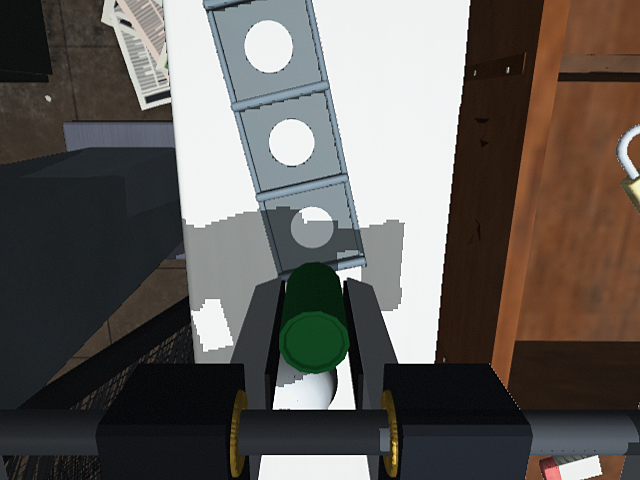

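carry_out:
  commands:
    - {"fingers": -1, "slide": [-1, -0.5, -30], "dr": [0, 0, 0]}
    - {"fingers": -1, "slide": [-1, -0.5, -60], "dr": [0, 0, 0]}
    - {"fingers": -1, "slide": [-1, -0.5, -82], "dr": [0, 0, 0]}
    - {"fingers": -1, "slide": [-1, -0.5, -94], "dr": [0, 0, 0]}
    - {"fingers": -1, "slide": [-1, -0.5, -99], "dr": [0, 0, 0]}
    - {"fingers": -1, "slide": [-1, -0.5, -100], "dr": [0, 0, 0]}
    - {"fingers": -1, "slide": [-1, -0.5, -100], "dr": [0, 0, 0]}
    - {"fingers": -1, "slide": [-1, -0.5, -100], "dr": [0, 0, 0]}

```text
clock: 5.95
position: [445.9, 141.6, 45.3]
tcp_rot: [[-0.002, 1.0, 0.001], [1.0, 0.002, 0.0], [0.0, 0.001, -1.0]]
wrist_force: [1.1, 0.5, -2.4]
grip_width: 26.2
```

carry_out:
  commands:
    - {"fingers": -0.2, "slide": [0, 0, 0], "dr": [0, 0, 0]}
    - {"fingers": 0.3, "slide": [0, 0, 0], "dr": [0, 0, 0]}
    - {"fingers": 0.3, "slide": [0, 0, 0], "dr": [0, 0, 0]}
    - {"fingers": 0.3, "slide": [0, 0, 0], "dr": [0, 0, 0]}

```text
clock: 6.45
position: [445.7, 141.6, 44.8]
tcp_rot: [[-0.002, 1.0, 0.0], [1.0, 0.002, 0.0], [0.0, 0.0, -1.0]]
wrist_force: [0.1, -0.5, -0.2]
grip_width: 59.8
```

carry_out:
  commands:
    - {"fingers": 0.3, "slide": [0, 0, 30], "dr": [0, 0, 0]}
    - {"fingers": 0.3, "slide": [0, 0, 70], "dr": [0, 0, 0]}
    - {"fingers": 0.3, "slide": [0, 0, 95], "dr": [0, 0, 0]}
    - {"fingers": 0.3, "slide": [0, -50, 100], "dr": [0, 0, 0]}
    - {"fingers": 0.3, "slide": [1, -105, 100], "dr": [0, 0, 0]}
    - {"fingers": 0.3, "slide": [2, -160, 100], "dr": [0, 0, 0]}
    - {"fingers": 0.3, "slide": [3, -215, 100], "dr": [0, 0, 0]}
    - {"fingers": 0.3, "slide": [4, -270, 100], "dr": [0, 0, 0]}
    - {"fingers": 0.3, "slide": [5, -320, 100], "dr": [0, 0, 0]}
    - {"fingers": 0.3, "slide": [5, -357.5, 100], "dr": [0, 0, 0]}

```text
clock: 7.7
position: [450.4, -217.9, 144.8]
tcp_rot: [[-0.0, 1.0, 0.0], [1.0, 0.0, -0.0], [-0.0, 0.0, -1.0]]
wrist_force: [-0.3, 0.1, 1.6]
grip_width: 61.1
```

carry_out:
  commands:
    - {"fingers": 0.3, "slide": [0, 0, 0], "dr": [0, 0, 0]}
    - {"fingers": 0.3, "slide": [0, 0, 0], "dr": [0, 0, 0]}

```text
clock: 7.95
position: [450.5, -215.4, 144.7]
tcp_rot: [[-0.001, 1.0, -0.0], [1.0, 0.001, 0.0], [0.0, -0.0, -1.0]]
wrist_force: [0.7, 0.2, 0.5]
grip_width: 60.8
```

```bash
cat > look.py <<'E'
import sys
from plant import robot,camera
from h import *
k=sys.argv[1]
s=robot.get_state(); c=camera('top'); print(s['clock'],s['position'])
cv2.imwrite(f'pics/t{k}.png',c['image'][205:275,170:500,::-1].repeat(2,0).repeat(2,1))
P=pts(c)
for nm,r,zl in [('wood',(205,262,375,492),64),('grey',(215,275,175,295),58)]:
    reg=np.zeros((480,640),bool); reg[r[0]:r[1],r[2]:r[3]]=1
    m=reg&(P[...,2]>45)&(P[...,2]<75)
    n,l,st,ce=cv2.connectedComponentsWithStats(m.astype(np.uint8))
    for i in range(1,n):
        if st[i,4]>40: print(nm,ce[i].round(1),st[i,4],c['image'][int(ce[i][1]),int(ce[i][0])],ray(c,ce[i],zl).round(1))
reg=np.zeros((480,640),bool); reg[225:267,303:345]=1
m=reg&(P[...,2]>15)&(P[...,2]<60); print('bell',P[m].mean(0).round(1),m.sum())
E
python3 look.py 3
```

```text
7.95 [ 450.54853131 -215.44696451  144.66230639]
grey [268.1 234.4] 106 [ 74 159  99] [447.2 141.5  58. ]
bell [425.7  14.2  33.2] 701
```

View pics/t3.png

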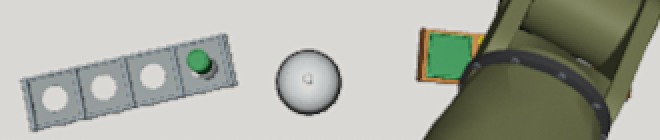

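Green stands in the right-hand pocket at (447.2, 141.5), against a disc at (446.8, 141.8), and the bell hasn't moved. Next is yellow.

carry_out:
  commands:
    - {"fingers": 0.3, "slide": [0, 0, -30], "dr": [0, 0, 0]}
    - {"fingers": 0.3, "slide": [0, 0, -60], "dr": [0, 0, 0]}
    - {"fingers": 0.3, "slide": [0, 0, -82], "dr": [0, 0, 0]}
    - {"fingers": 0.3, "slide": [0, 0, -95], "dr": [0, 0, 0]}
    - {"fingers": 0.3, "slide": [0, 0, -95], "dr": [0, 0, 0]}
    - {"fingers": 0.3, "slide": [0, 0, -95], "dr": [0, 0, 0]}
    - {"fingers": -1, "slide": [0, 0, -95], "dr": [0, 0, 0]}
    - {"fingers": -1, "slide": [0, 0, -95], "dr": [0, 0, 0]}
    - {"fingers": -1, "slide": [0, 0, -95], "dr": [0, 0, 0]}
    - {"fingers": -1, "slide": [0, 0, -95], "dr": [0, 0, 0]}

```text
clock: 9.25
position: [450.7, -216.0, 49.9]
tcp_rot: [[-0.001, 1.0, 0.0], [1.0, 0.001, -0.0], [-0.0, 0.0, -1.0]]
wrist_force: [-0.4, -0.3, 2.1]
grip_width: 26.1
```

carry_out:
  commands:
    - {"fingers": -1, "slide": [0, 0, 0], "dr": [0, 0, 0]}
    - {"fingers": -1, "slide": [0, 0, 0], "dr": [0, 0, 0]}

```text
clock: 9.5
position: [450.7, -216.0, 49.9]
tcp_rot: [[-0.002, 1.0, 0.0], [1.0, 0.002, -0.0], [-0.0, 0.0, -1.0]]
wrist_force: [-0.3, -0.4, 2.2]
grip_width: 26.0
```

carry_out:
  commands:
    - {"fingers": -1, "slide": [0, 0, 30], "dr": [0, 0, 0]}
    - {"fingers": -1, "slide": [0, 0, 70], "dr": [0, 0, 0]}
    - {"fingers": -1, "slide": [0, 0, 95], "dr": [0, 0, 0]}
    - {"fingers": -1, "slide": [-1, 45, 95], "dr": [0, 0, 0]}
    - {"fingers": -1, "slide": [-3, 100, 95], "dr": [0, 0, 0]}
    - {"fingers": -1, "slide": [-6, 155, 95], "dr": [0, 0, 0]}
    - {"fingers": -1, "slide": [-9, 210, 95], "dr": [0, 0, 0]}
    - {"fingers": -1, "slide": [-12, 265, 95], "dr": [0, 0, 0]}
    - {"fingers": -1, "slide": [-15, 320, 95], "dr": [0, 0, 0]}
    - {"fingers": -1, "slide": [-17, 370, 95], "dr": [0, 0, 0]}

```text
clock: 10.75
position: [433.2, 155.9, 144.8]
tcp_rot: [[-0.002, 1.0, 0.0], [1.0, 0.002, 0.0], [0.0, 0.0, -1.0]]
wrist_force: [0.4, -0.8, -1.6]
grip_width: 26.0
```

carry_out:
  commands:
    - {"fingers": -1, "slide": [-1.5, 35, 0], "dr": [0, 0, 0]}
    - {"fingers": -1, "slide": [-1.5, 46, 0], "dr": [0, 0, 0]}
    - {"fingers": -1, "slide": [-1.5, 46, 0], "dr": [0, 0, 0]}
    - {"fingers": -1, "slide": [-1.5, 46, 0], "dr": [0, 0, 0]}

```text
clock: 11.25
position: [432.3, 199.1, 144.7]
tcp_rot: [[-0.001, 1.0, -0.0], [1.0, 0.001, -0.0], [-0.0, -0.0, -1.0]]
wrist_force: [-0.1, 0.6, -0.2]
grip_width: 26.3
```

carry_out:
  commands:
    - {"fingers": -1, "slide": [0, 0.5, -30], "dr": [0, 0, 0]}
    - {"fingers": -1, "slide": [0, 0.5, -60], "dr": [0, 0, 0]}
    - {"fingers": -1, "slide": [0, 0.5, -82], "dr": [0, 0, 0]}
    - {"fingers": -1, "slide": [0, 0.5, -94], "dr": [0, 0, 0]}
    - {"fingers": -1, "slide": [0, 0.5, -99], "dr": [0, 0, 0]}
    - {"fingers": -1, "slide": [0, 0.5, -100], "dr": [0, 0, 0]}
    - {"fingers": -1, "slide": [0, 0.5, -100], "dr": [0, 0, 0]}
    - {"fingers": -1, "slide": [0, 0.5, -100], "dr": [0, 0, 0]}

```text
clock: 12.25
position: [432.4, 200.7, 45.3]
tcp_rot: [[-0.002, 1.0, 0.001], [1.0, 0.002, 0.0], [0.0, 0.001, -1.0]]
wrist_force: [0.1, -1.0, -1.4]
grip_width: 26.4
```

carry_out:
  commands:
    - {"fingers": -0.2, "slide": [0, 0, 0], "dr": [0, 0, 0]}
    - {"fingers": 0.3, "slide": [0, 0, 0], "dr": [0, 0, 0]}
    - {"fingers": 0.3, "slide": [0, 0, 0], "dr": [0, 0, 0]}
    - {"fingers": 0.3, "slide": [0, 0, 0], "dr": [0, 0, 0]}

```text
clock: 12.75
position: [432.2, 200.6, 44.8]
tcp_rot: [[-0.002, 1.0, 0.0], [1.0, 0.002, 0.0], [0.0, 0.0, -1.0]]
wrist_force: [-0.5, -1.0, -0.5]
grip_width: 60.7
```

carry_out:
  commands:
    - {"fingers": 0.3, "slide": [0, 0, 30], "dr": [0, 0, 0]}
    - {"fingers": 0.3, "slide": [0, 0, 70], "dr": [0, 0, 0]}
    - {"fingers": 0.3, "slide": [0, 0, 95], "dr": [0, 0, 0]}
    - {"fingers": 0.3, "slide": [1, -50, 100], "dr": [0, 0, 0]}
    - {"fingers": 0.3, "slide": [3, -105, 100], "dr": [0, 0, 0]}
    - {"fingers": 0.3, "slide": [5, -160, 100], "dr": [0, 0, 0]}
    - {"fingers": 0.3, "slide": [7, -215, 100], "dr": [0, 0, 0]}
    - {"fingers": 0.3, "slide": [9, -270, 100], "dr": [0, 0, 0]}
    - {"fingers": 0.3, "slide": [11, -325, 100], "dr": [0, 0, 0]}
    - {"fingers": 0.3, "slide": [12, -380, 100], "dr": [0, 0, 0]}

```text
clock: 14.0
position: [444.0, -181.3, 145.0]
tcp_rot: [[-0.001, 1.0, 0.0], [1.0, 0.001, -0.0], [-0.0, 0.0, -1.0]]
wrist_force: [0.9, 0.6, -0.4]
grip_width: 60.9
```

carry_out:
  commands:
    - {"fingers": 0.3, "slide": [1, -50, 0], "dr": [0, 0, 0]}
    - {"fingers": 0.3, "slide": [2, -85, 0], "dr": [0, 0, 0]}
    - {"fingers": 0.3, "slide": [2, -96, 0], "dr": [0, 0, 0]}
    - {"fingers": 0.3, "slide": [2, -96, 0], "dr": [0, 0, 0]}
    - {"fingers": 0.3, "slide": [2, -96, 0], "dr": [0, 0, 0]}

```text
clock: 14.62
position: [446.3, -274.3, 144.8]
tcp_rot: [[-0.003, 1.0, -0.0], [1.0, 0.003, 0.0], [0.0, -0.0, -1.0]]
wrist_force: [-0.6, -0.1, -1.0]
grip_width: 60.9
```

```bash
python3 look.py 4
```

```text
14.625 [ 446.27214067 -274.32878854  144.80896688]
grey [268.1 234.4] 106 [ 75 158  99] [447.1 141.5  58. ]
grey [243.5 240.1] 111 [218 199 107] [433.6 197.9  58. ]
bell [425.7  14.2  33.4] 697
```

Yellow is about 2.5 mm from its disc centre, which is well inside the tolerance. Next is blue.

carry_out:
  commands:
    - {"fingers": 0.3, "slide": [0, -0.5, -30], "dr": [0, 0, 0]}
    - {"fingers": 0.3, "slide": [0, -0.5, -60], "dr": [0, 0, 0]}
    - {"fingers": 0.3, "slide": [0, -0.5, -82], "dr": [0, 0, 0]}
    - {"fingers": 0.3, "slide": [0, -0.5, -95], "dr": [0, 0, 0]}
    - {"fingers": 0.3, "slide": [0, -0.5, -95], "dr": [0, 0, 0]}
    - {"fingers": 0.3, "slide": [0, -0.5, -95], "dr": [0, 0, 0]}
    - {"fingers": -1, "slide": [0, -0.5, -95], "dr": [0, 0, 0]}
    - {"fingers": -1, "slide": [0, -0.5, -95], "dr": [0, 0, 0]}
    - {"fingers": -1, "slide": [0, -0.5, -95], "dr": [0, 0, 0]}
    - {"fingers": -1, "slide": [0, -0.5, -95], "dr": [0, 0, 0]}

```text
clock: 15.92
position: [446.2, -276.0, 49.9]
tcp_rot: [[-0.001, 1.0, 0.0], [1.0, 0.001, -0.0], [-0.0, 0.0, -1.0]]
wrist_force: [-0.2, -0.0, 1.0]
grip_width: 26.1
```

carry_out:
  commands:
    - {"fingers": -1, "slide": [0, 0, 0], "dr": [0, 0, 0]}
    - {"fingers": -1, "slide": [0, 0, 0], "dr": [0, 0, 0]}

```text
clock: 16.18
position: [446.2, -276.0, 49.9]
tcp_rot: [[-0.002, 1.0, 0.0], [1.0, 0.002, -0.0], [-0.0, 0.0, -1.0]]
wrist_force: [-0.5, 1.0, 1.2]
grip_width: 26.3
```

carry_out:
  commands:
    - {"fingers": -1, "slide": [0, 0, 30], "dr": [0, 0, 0]}
    - {"fingers": -1, "slide": [0, 0, 70], "dr": [0, 0, 0]}
    - {"fingers": -1, "slide": [0, 0, 95], "dr": [0, 0, 0]}
    - {"fingers": -1, "slide": [-1, 45, 95], "dr": [0, 0, 0]}
    - {"fingers": -1, "slide": [-3, 100, 95], "dr": [0, 0, 0]}
    - {"fingers": -1, "slide": [-6, 155, 95], "dr": [0, 0, 0]}
    - {"fingers": -1, "slide": [-9, 210, 95], "dr": [0, 0, 0]}
    - {"fingers": -1, "slide": [-12, 265, 95], "dr": [0, 0, 0]}
    - {"fingers": -1, "slide": [-15, 320, 95], "dr": [0, 0, 0]}
    - {"fingers": -1, "slide": [-18, 375, 95], "dr": [0, 0, 0]}

```text
clock: 17.42
position: [427.7, 100.8, 144.8]
tcp_rot: [[-0.001, 1.0, 0.0], [1.0, 0.001, -0.0], [-0.0, 0.0, -1.0]]
wrist_force: [0.4, -0.3, -1.2]
grip_width: 26.1
```

carry_out:
  commands:
    - {"fingers": -1, "slide": [-3, 50, 0], "dr": [0, 0, 0]}
    - {"fingers": -1, "slide": [-6, 100, 0], "dr": [0, 0, 0]}
    - {"fingers": -1, "slide": [-8, 140, 0], "dr": [0, 0, 0]}
    - {"fingers": -1, "slide": [-9.5, 160, 0], "dr": [0, 0, 0]}
    - {"fingers": -1, "slide": [-9.5, 160, 0], "dr": [0, 0, 0]}
    - {"fingers": -1, "slide": [-9.5, 160, 0], "dr": [0, 0, 0]}

```text
clock: 18.18
position: [418.6, 258.4, 144.6]
tcp_rot: [[-0.001, 1.0, -0.001], [1.0, 0.001, -0.0], [-0.0, -0.001, -1.0]]
wrist_force: [-0.6, -0.6, -1.6]
grip_width: 26.2
```

carry_out:
  commands:
    - {"fingers": -1, "slide": [0, 0.5, -30], "dr": [0, 0, 0]}
    - {"fingers": -1, "slide": [0, 0.5, -60], "dr": [0, 0, 0]}
    - {"fingers": -1, "slide": [0, 0.5, -82], "dr": [0, 0, 0]}
    - {"fingers": -1, "slide": [0, 0.5, -94], "dr": [0, 0, 0]}
    - {"fingers": -1, "slide": [0, 0.5, -99], "dr": [0, 0, 0]}
    - {"fingers": -1, "slide": [0, 0.5, -100], "dr": [0, 0, 0]}
    - {"fingers": -1, "slide": [0, 0.5, -100], "dr": [0, 0, 0]}
    - {"fingers": -1, "slide": [0, 0.5, -100], "dr": [0, 0, 0]}

```text
clock: 19.18
position: [418.9, 259.7, 45.3]
tcp_rot: [[-0.002, 1.0, 0.001], [1.0, 0.002, 0.0], [0.0, 0.001, -1.0]]
wrist_force: [-0.6, 0.5, -2.3]
grip_width: 26.4
```

carry_out:
  commands:
    - {"fingers": -0.2, "slide": [0, 0, 0], "dr": [0, 0, 0]}
    - {"fingers": 0.3, "slide": [0, 0, 0], "dr": [0, 0, 0]}
    - {"fingers": 0.3, "slide": [0, 0, 0], "dr": [0, 0, 0]}
    - {"fingers": 0.3, "slide": [0, 0, 0], "dr": [0, 0, 0]}

```text
clock: 19.68
position: [418.7, 259.6, 44.8]
tcp_rot: [[-0.002, 1.0, 0.0], [1.0, 0.002, 0.0], [0.0, 0.0, -1.0]]
wrist_force: [-0.4, 0.2, 0.2]
grip_width: 60.0
```

carry_out:
  commands:
    - {"fingers": 0.3, "slide": [0, 0, 30], "dr": [0, 0, 0]}
    - {"fingers": 0.3, "slide": [0, 0, 70], "dr": [0, 0, 0]}
    - {"fingers": 0.3, "slide": [0, 0, 95], "dr": [0, 0, 0]}
    - {"fingers": 0.3, "slide": [1, -50, 100], "dr": [0, 0, 0]}
    - {"fingers": 0.3, "slide": [3, -105, 100], "dr": [0, 0, 0]}
    - {"fingers": 0.3, "slide": [5, -160, 100], "dr": [0, 0, 0]}
    - {"fingers": 0.3, "slide": [7, -215, 100], "dr": [0, 0, 0]}
    - {"fingers": 0.3, "slide": [9, -270, 100], "dr": [0, 0, 0]}
    - {"fingers": 0.3, "slide": [11, -325, 100], "dr": [0, 0, 0]}
    - {"fingers": 0.3, "slide": [12, -380, 100], "dr": [0, 0, 0]}

```text
clock: 20.92
position: [430.5, -122.3, 145.0]
tcp_rot: [[-0.001, 1.0, 0.001], [1.0, 0.001, -0.0], [-0.0, 0.001, -1.0]]
wrist_force: [0.4, -0.5, 0.9]
grip_width: 60.9
```

carry_out:
  commands:
    - {"fingers": 0.3, "slide": [2, -55, 0], "dr": [0, 0, 0]}
    - {"fingers": 0.3, "slide": [4, -110, 0], "dr": [0, 0, 0]}
    - {"fingers": 0.3, "slide": [6, -160, 0], "dr": [0, 0, 0]}
    - {"fingers": 0.3, "slide": [8, -195, 0], "dr": [0, 0, 0]}
    - {"fingers": 0.3, "slide": [8.5, -208, 0], "dr": [0, 0, 0]}
    - {"fingers": 0.3, "slide": [8.5, -208, 0], "dr": [0, 0, 0]}
    - {"fingers": 0.3, "slide": [8.5, -208, 0], "dr": [0, 0, 0]}

```text
clock: 21.8
position: [439.3, -327.3, 144.9]
tcp_rot: [[-0.002, 1.0, -0.0], [1.0, 0.002, 0.0], [0.0, -0.0, -1.0]]
wrist_force: [-0.1, -0.4, 0.1]
grip_width: 61.1
```

```bash
python3 look.py 5
```

```text
21.8 [ 439.29538353 -327.3036326   144.85609582]
grey [268.1 234.4] 107 [ 73 156  97] [447.  141.4  58. ]
grey [243.5 240.2] 110 [215 196 105] [433.6 198.   58. ]
grey [217.8 246. ] 109 [171 180 186] [419.9 257.   58. ]
bell [425.6  14.1  33.2] 701
```

carry_out:
  commands:
    - {"fingers": 0.3, "slide": [0, -0.5, -30], "dr": [0, 0, 0]}
    - {"fingers": 0.3, "slide": [0, -0.5, -60], "dr": [0, 0, 0]}
    - {"fingers": 0.3, "slide": [0, -0.5, -82], "dr": [0, 0, 0]}
    - {"fingers": 0.3, "slide": [0, -0.5, -95], "dr": [0, 0, 0]}
    - {"fingers": 0.3, "slide": [0, -0.5, -95], "dr": [0, 0, 0]}
    - {"fingers": 0.3, "slide": [0, -0.5, -95], "dr": [0, 0, 0]}
    - {"fingers": -1, "slide": [0, -0.5, -95], "dr": [0, 0, 0]}
    - {"fingers": -1, "slide": [0, -0.5, -95], "dr": [0, 0, 0]}
    - {"fingers": -1, "slide": [0, -0.5, -95], "dr": [0, 0, 0]}
    - {"fingers": -1, "slide": [0, -0.5, -95], "dr": [0, 0, 0]}

```text
clock: 23.1
position: [439.2, -328.9, 49.9]
tcp_rot: [[-0.002, 1.0, 0.0], [1.0, 0.002, -0.0], [-0.0, 0.0, -1.0]]
wrist_force: [-0.3, 0.1, 1.4]
grip_width: 26.0
```

carry_out:
  commands:
    - {"fingers": -1, "slide": [0, 0, 0], "dr": [0, 0, 0]}
    - {"fingers": -1, "slide": [0, 0, 0], "dr": [0, 0, 0]}

```text
clock: 23.35
position: [439.2, -329.0, 49.9]
tcp_rot: [[-0.002, 1.0, 0.0], [1.0, 0.002, -0.0], [-0.0, 0.0, -1.0]]
wrist_force: [-0.1, 0.2, 1.2]
grip_width: 26.2
```

carry_out:
  commands:
    - {"fingers": -1, "slide": [0, 0, 30], "dr": [0, 0, 0]}
    - {"fingers": -1, "slide": [0, 0, 70], "dr": [0, 0, 0]}
    - {"fingers": -1, "slide": [0, 0, 95], "dr": [0, 0, 0]}
    - {"fingers": -1, "slide": [-1, 45, 95], "dr": [0, 0, 0]}
    - {"fingers": -1, "slide": [-3, 100, 95], "dr": [0, 0, 0]}
    - {"fingers": -1, "slide": [-6, 155, 95], "dr": [0, 0, 0]}
    - {"fingers": -1, "slide": [-9, 210, 95], "dr": [0, 0, 0]}
    - {"fingers": -1, "slide": [-12, 265, 95], "dr": [0, 0, 0]}
    - {"fingers": -1, "slide": [-15, 320, 95], "dr": [0, 0, 0]}
    - {"fingers": -1, "slide": [-18, 375, 95], "dr": [0, 0, 0]}

```text
clock: 24.6
position: [420.7, 47.8, 144.8]
tcp_rot: [[-0.001, 1.0, 0.0], [1.0, 0.001, 0.0], [0.0, 0.0, -1.0]]
wrist_force: [0.5, 0.6, -1.7]
grip_width: 25.9
```

carry_out:
  commands:
    - {"fingers": -1, "slide": [-3, 50, 0], "dr": [0, 0, 0]}
    - {"fingers": -1, "slide": [-6, 100, 0], "dr": [0, 0, 0]}
    - {"fingers": -1, "slide": [-9, 150, 0], "dr": [0, 0, 0]}
    - {"fingers": -1, "slide": [-12, 200, 0], "dr": [0, 0, 0]}
    - {"fingers": -1, "slide": [-14.5, 245, 0], "dr": [0, 0, 0]}
    - {"fingers": -1, "slide": [-16.5, 272, 0], "dr": [0, 0, 0]}
    - {"fingers": -1, "slide": [-16.5, 272, 0], "dr": [0, 0, 0]}
    - {"fingers": -1, "slide": [-16.5, 272, 0], "dr": [0, 0, 0]}

```text
clock: 25.6
position: [404.6, 317.3, 144.5]
tcp_rot: [[-0.001, 1.0, -0.001], [1.0, 0.001, -0.001], [-0.001, -0.001, -1.0]]
wrist_force: [0.3, 0.7, -1.3]
grip_width: 25.8
```

carry_out:
  commands:
    - {"fingers": -1, "slide": [0, 0.5, -30], "dr": [0, 0, 0]}
    - {"fingers": -1, "slide": [0, 0.5, -60], "dr": [0, 0, 0]}
    - {"fingers": -1, "slide": [0, 0.5, -82], "dr": [0, 0, 0]}
    - {"fingers": -1, "slide": [0, 0.5, -94], "dr": [0, 0, 0]}
    - {"fingers": -1, "slide": [0, 0.5, -99], "dr": [0, 0, 0]}
    - {"fingers": -1, "slide": [0, 0.5, -100], "dr": [0, 0, 0]}
    - {"fingers": -1, "slide": [0, 0.5, -100], "dr": [0, 0, 0]}
    - {"fingers": -1, "slide": [0, 0.5, -100], "dr": [0, 0, 0]}

```text
clock: 26.6
position: [404.9, 318.7, 45.3]
tcp_rot: [[-0.002, 1.0, 0.001], [1.0, 0.002, 0.0], [0.0, 0.001, -1.0]]
wrist_force: [-0.0, 0.1, -1.7]
grip_width: 25.9
```

carry_out:
  commands:
    - {"fingers": -0.2, "slide": [0, 0, 0], "dr": [0, 0, 0]}
    - {"fingers": 0.3, "slide": [0, 0, 0], "dr": [0, 0, 0]}
    - {"fingers": 0.3, "slide": [0, 0, 0], "dr": [0, 0, 0]}
    - {"fingers": 0.3, "slide": [0, 0, 0], "dr": [0, 0, 0]}

```text
clock: 27.1
position: [404.7, 318.6, 44.8]
tcp_rot: [[-0.001, 1.0, 0.0], [1.0, 0.001, 0.0], [0.0, 0.0, -1.0]]
wrist_force: [0.3, -0.1, -0.3]
grip_width: 60.0
```

carry_out:
  commands:
    - {"fingers": 0.3, "slide": [0, 0, 30], "dr": [0, 0, 0]}
    - {"fingers": 0.3, "slide": [0, 0, 70], "dr": [0, 0, 0]}
    - {"fingers": 0.3, "slide": [0, 0, 120], "dr": [0, 0, 0]}
    - {"fingers": 0.3, "slide": [-10, -50, 150], "dr": [0, 0, 0]}
    - {"fingers": 0.3, "slide": [-10, -100, 150], "dr": [0, 0, 0]}
    - {"fingers": 0.3, "slide": [-10, -150, 150], "dr": [0, 0, 0]}
    - {"fingers": 0.3, "slide": [-10, -200, 150], "dr": [0, 0, 0]}
    - {"fingers": 0.3, "slide": [-10, -250, 150], "dr": [0, 0, 0]}
    - {"fingers": 0.3, "slide": [-10, -300, 150], "dr": [0, 0, 0]}
    - {"fingers": 0.3, "slide": [-10, -350, 150], "dr": [0, 0, 0]}

```text
clock: 28.35
position: [394.4, -33.0, 195.0]
tcp_rot: [[-0.002, 1.0, 0.001], [1.0, 0.002, -0.0], [-0.0, 0.001, -1.0]]
wrist_force: [0.6, 0.6, -0.5]
grip_width: 61.3
```

carry_out:
  commands:
    - {"fingers": 0.3, "slide": [0, -50, 0], "dr": [0, 0, 0]}
    - {"fingers": 0.3, "slide": [0, -100, 0], "dr": [0, 0, 0]}
    - {"fingers": 0.3, "slide": [0, -150, 0], "dr": [0, 0, 0]}
    - {"fingers": 0.3, "slide": [0, -150, 0], "dr": [0, 0, 0]}
    - {"fingers": 0.3, "slide": [0, -150, 0], "dr": [0, 0, 0]}

```text
clock: 28.98
position: [394.5, -181.0, 194.7]
tcp_rot: [[-0.001, 1.0, -0.0], [1.0, 0.001, 0.0], [0.0, -0.0, -1.0]]
wrist_force: [-0.2, -0.5, 0.3]
grip_width: 61.3
```

```bash
python3 look.py 6
python3 - <<'E'
from plant import camera
import cv2
c=camera('side'); cv2.imwrite('pics/s6.png',cv2.resize(c['image'][180:300,230:400,::-1],None,fx=4,fy=4))
E
```

```text
28.975 [ 394.54568896 -181.02302803  194.69514221]
grey [268.1 234.4] 105 [ 73 157  98] [447.1 141.4  58. ]
grey [243.6 240.2] 112 [216 197 107] [433.5 197.8  58. ]
grey [217.8 246. ] 109 [172 181 187] [420. 257.  58.]
grey [192.3 251.9] 114 [205 148 101] [405.9 315.3  58. ]
bell [425.6  14.   33.3] 696
```

View pics/t6.png

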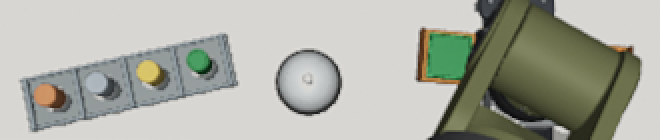

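View pics/s6.png

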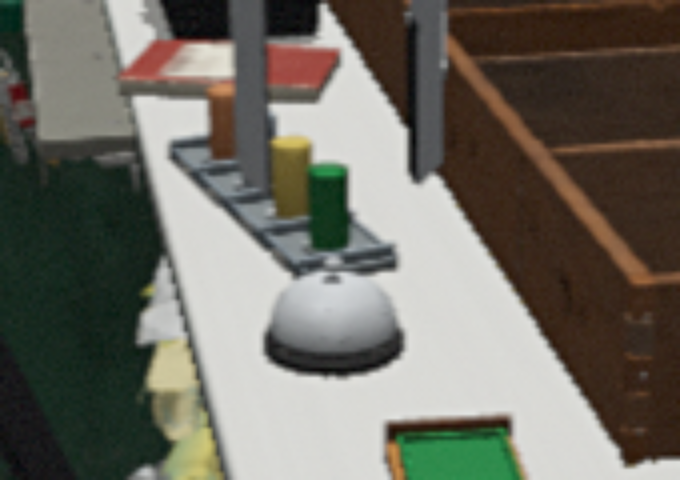

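The top view crop shows orange (48,95), blue (98,83), yellow (147,70) and green (198,60) in the pockets from the left, each within about 2.5 mm of its disc centre. The side view shows orange, yellow and green upright, with a finger hiding blue. The bell hasn't moved and the arm is clear, so I'm handing in.

Run:
```python
from plant import robot
print(robot.hand_in())
```

```text
the job is handed in; nothing more can be done
None
```

I moved all four rolls into the grey rack in reverse order and handed the job in at about 29 s, well under the 106 s limit. From the left, the pockets now hold orange, blue, yellow and green; the wooden rack had held green, yellow, blue and orange.

- **Position:** in the last top view, each roll top was within about 3 mm of its pocket disc, against the 15 mm allowed. The top and wrist cameras disagreed by about 2 mm in x, so I aimed between their readings.
- **Upright:** the side view showed orange, yellow and green standing. A finger hid blue there, so for blue I relied on the top view, where it looked the same as the others.
- **Bell:** its measured position stayed within about 0.2 mm between checks.
- **Forces:** wrist force stayed under 3 N in every reading, and the arm was clear of everything at hand-in.

No check failed, and the hand-in itself reports no verdict.

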